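Clear the tilting stage and hold a mould slide flush on its slope

TASK

Clear the tabbed stop block off the level apron of the tilting stage and stand it in the empty pocket of the kit tray, tab pointing the same way as on the two blocks already there, and let go of it. Then take the mould slide that has the tongue, tilt it to match the sloped face of the stage, and press its sole flush on the face, centred, with the tongue pointing downhill over the lower edge. Finish still gripping it and pressing it against the face, firmly but gently (about 10 N); leave the other things, and the slope's setting, as they are.

Things in the scene. Friction and masses are not known exactly. Their poses are not given: they have to be found in the camera images.
- stage: Fixed steel tilting stage. Origin at the centre of the underside of its base; x along its length towards the rising end, z up. The base plate is 210 x 120 x 16 mm, reaching from x = -110 to +100 mm; its level part (apron), top at z = 16 mm, lies from x = -110 to -40 mm. The sloped face hinges about y at x = -40, z = 40 mm, its lower edge. Two side posts at x = 35, y = +-53 mm reach up to z = 68 mm, outside the face. The base does not move.
- stage_face (a point): Centre of the stage's sloped aluminium face, a flat rectangle 92 mm along the slope by 90 mm wide. x points uphill along the slope, y across, z is the outward normal of the face. The slope is set anew each time, 12 to 32 degrees from level, rising towards the robot's side (its normal leans away from the robot, the low edge and the apron are on the far side), and is clamped: it stays put under pressing of under 40 N.
- stop_block: Loose steel stop block, upright: body 24 (x) x 40 (y) x 45 (z) mm, with a small tab at its foot that sticks out 12 mm from the middle of the +x side (18 mm wide, 12 mm high). Origin at the centre of the body's underside, z up. About 0.16 kg. It starts on the apron of the stage, just below the face, tab roughly downhill, away from the face.
- stop_tab (a point): End of the stop block's tab, 24 mm from the block's origin along its x, 6 mm above its underside.
- tray: Fixed grey plastic kit tray, 175 (x) x 66 (y) x 15 mm, three pockets in a row along x, each 52 x 56 mm, walls 5 mm thick, floor 5 mm above the bench. Origin at the centre of the underside. The pocket at the +x end is empty; the other two hold stop blocks like the loose one, their tabs pointing along the tray's +x.
- tray_pocket (a point): Point on the floor of the empty pocket where the stop block's origin belongs; axes as the tray's. The tab should point along +x. The block has about 7 mm of room all round.
- mate_a: Stop block standing in the tray's middle pocket, same shape and axes as the loose one.
- mate_b: Stop block standing in the tray's far (-x end) pocket, same shape and axes.
- slide: The mould slide to use, aluminium: flat sole 80 (x) x 50 (y) x 10 (z) mm; grip rib 54 (x) x 18 (y) mm over its middle, from z = 10 to 46 mm; tongue 22 mm wide, 10 mm high, sticking out 24 mm from the -x end of the sole. Origin at the centre of the sole's underside (without tongue), z up out of the rib. About 0.25 kg. Starts lying on its sole on the bench, turned anyhow.
- slide_tongue (a point): End of the slide's tongue: 64 mm from the slide's origin along its -x, 5 mm above the underside.
- plain_slide: A shorter slide without a tongue, sole 56 x 50 x 10 mm with a rib 30 x 18 mm; not to be used. Origin at the centre of its underside.
- screwdriver: Screwdriver 200 mm long lying on the bench; leave alone.
- bushing: Upright steel guide bushing, 40 mm across, 35 mm high; leave alone.
- guide_pin: Steel guide pin standing on its head, 32 mm across, 78 mm high; leave alone.
- gauge_block: Steel block 50 x 30 x 30 mm on the bench; leave alone.
- oil: Closed oil bottle, 56 mm across, 130 mm high, beyond the stage; leave alone.
- mallet: Hammer 240 mm long lying beyond the tray; leave alone.
- screw_cup: Small dark steel bowl, 66 mm across, 40 mm high, at the left; leave alone.

How it is judged:
By the outcome, as a careful person would: the job done as asked, in the order asked, and still so for the second after the job is handed in, while the arm keeps its last pose, push and grip.
It also fails if it takes over 64 s, if anything falls off the work surface, if the arm or the gripper's body presses on something with over 40 N, if the wrist force passes 120 N, or if a joint passes its speed limit or range.

ROBOT

A 6-joint arm with a two-finger parallel gripper is mounted at the origin on the work surface. World frame = base frame: x ahead of the robot, y to its left, z up, the work surface at z = 0. Lengths are in m, angles in rad, forces in N, time in s.
With the tool pointing down it reaches from about 0.425 to 0.95 m from the base axis. Payload 3.5 kg.
Tool frame: the origin (TCP) lies midway between the tips of the shut fingers; the grasp point (between the pads) lies 19 mm behind it; z points along the fingers, y is the line along which they close (so a half turn about z gives the same grasp; the last joint's range is limited). The gripper opens to 85 mm and grips with 20 to 120 N. Pads are 22 mm wide; open, the fingers measure 114 mm over their backs; the gripper's body (76 mm by 85 mm) begins 54 mm behind the grasp point. The pads swing forward as they close: fully open they stand 13 mm farther back than shut.
Start: joints at [-1.258, 0.286, 1.577, -0, 1.279, -0.15], TCP at [0.301, -0.604, 0.231] pointing down, gripper open.
Joint ranges: [-2.77, 2.77], [-0.9, 2.22], [0.21, 2.48], [-1.53, 4.67], [0.24, 2.81], [-2.84, 2.84]. Speed limits (rad/s): [2.79, 2.79, 3.14, 3.14, 3.14, 3.14].

INTERFACE

Orientations are given as a unit quaternion [x, y, z, w].
In Python, from plant import get_state, read_camera, ctrl gives the robot as it stands.
- The arm moves only by the shell command python3 -m crank 'ROWS' [FORCE]. ROWS is JSON, a list of rows, each a list of 3 entries, a list of its own where there are three numbers: the shift along the tool's x, y, z in mm, then the turn about the tool's z in degrees, then the closure in counts, from 0 (fully open) to 255 (shut). In form: [[[tx, ty, tz], yaw, claw], ...]. A call has 1 to 10 rows; each row is the pose to reach, as a shift and turn from the pose commanded when the call began, along the tool's axes at that moment; what a row does not reach only later rows make up. A row lasts 1/10 s, in which the tool goes at most 50 mm and 8.59 degrees, less where a joint would pass 70% of its speed; a pose out of reach is approached as far as the arm can. A call with a gripper value outside its range is refused whole. The fingers move at their own pace and stop on an object; FORCE is the grip in N (left out, the last holds). Time passes only in rows, so rows that repeat a pose let the fingers close. It gives the time, the measured TCP pose, the force, the opening and the grip force at its end, in the units of the state.
- get_state(): the state, without advancing time (a new reading comes with each control period).
- read_camera(name): name is "side" or "top"; returns a dict with "frame" (400x640x3 uint8, blue, green, red), "range_z" (400x640 float32, m along the optical axis (not along the pixel's ray), 0 where there is no reading), "vfov" (degrees; the focal length in pixels is half the picture's height over the tangent of half this angle, whatever the lens; pixels are square), "cx", "cy" (the principal point, pixels), "origin" and "orientation" of the camera in the world. Camera axes: x right, y down, z forward; pixel columns grow to the right and rows downward; lengths in m; the calibration is good to about 2 mm. A picture is of the moment at which its call begins.
- ctrl.sign_off(): hands the job in; it is judged then, once.
The state is a dict: "time": time; "qpos": joint angles; "dq": joint speeds; "joint_efforts": joint torques, N m; "eef_pos": TCP position; "tcp_rot": TCP orientation; "contact_force": force on the tool from outside, world axes, zero at the start; "wrist_torque": the same for the moment, N m; "opening": opening from 0.0 (shut) to 1.0 (fully open); "finger_force": force on a finger pad.
Only numpy, scipy, OpenCV 4.12 (cv2) and the standard library are available. Lean on these libraries where they do the work, as an engineer would, in place of code of your own. Each camera call takes 0.05 s, during which the arm holds its last target. There are 200 camera calls.

## Working session

There is one attempt and no reset: what is moved stays moved. The work goes in short steps, Python scripts to look and compute and a shell command to move; the robot and the scene stay as the last step left them, time stands still between calls to the robot, and variables do not carry over. Pictures are saved under pics/ and viewed, at most 13 in all, crops included, and the job is handed in when it is done.

```bash
ls; mkdir -p pics; cat > h.py <<'E'
import numpy as np, cv2
from plant import get_state, read_camera
from scipy.spatial.transform import Rotation as R
def cloud(c):
    z=c["range_z"]; f=200/np.tan(np.radians(c["vfov"])/2)
    v,u=np.mgrid[:z.shape[0],:z.shape[1]]
    p=np.stack([(u-c["cx"])/f*z,(v-c["cy"])/f*z,z],-1)
    P=p@R.from_quat(c["orientation"]).as_matrix().T+np.array(c["origin"])
    P[z==0]=np.nan
    return P
E
python3 - <<'E'
from h import *
s=get_state(); print(s)
for n in("top","side"):
    c=read_camera(n); cv2.imwrite(f"pics/{n}0.png",c["frame"]); np.savez(f"{n}0.npz",**c)
    print(n,c["vfov"],c["cx"],c["cy"],c["origin"],R.from_quat(c["orientation"]).as_matrix().round(3).tolist())
E
```

```text
pics
{'time': 0.0, 'qpos': array([-1.25800539e+00,  2.87186393e-01,  1.57818791e+00,  1.02829158e-05,
        1.27856976e+00, -1.49992585e-01]), 'dq': array([ 0.00044308,  0.00113376,  0.00043133,  0.00038475, -0.00069553,
        0.00080699]), 'joint_efforts': array([ 2.93834628e-04, -4.05973470e+01, -2.92629075e+01, -1.34811889e-04,
        5.75777725e-03,  5.42423237e-06]), 'eef_pos': array([ 0.30117703, -0.60335307,  0.22992744]), 'tcp_rot': array([ 9.73347830e-01,  2.29330809e-01, -9.06902987e-05, -1.17221196e-03]), 'contact_force': array([-0.16736901, -0.44129358,  0.02382667]), 'wrist_torque': array([ 0.00196129, -0.06369104,  0.00736046]), 'finger_force': 0.0, 'opening': 0.9975447303456952}
top 47.490160230353084 315.93029221176596 198.23586426769816 [0.30293485 0.00889054 1.35253539] [[0.019, -0.982, 0.188], [-1.0, -0.019, 0.002], [0.002, -0.188, -0.982]]
side 43.89182343075272 319.06612782704116 194.436108060726 [ 0.39486985 -1.06475817  0.79021333] [[0.99, -0.077, 0.12], [-0.142, -0.563, 0.814], [0.005, -0.823, -0.568]]
```

View pics/top0.png

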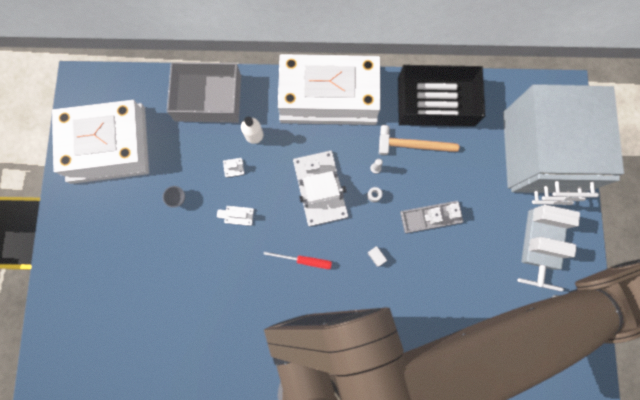

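View pics/side0.png

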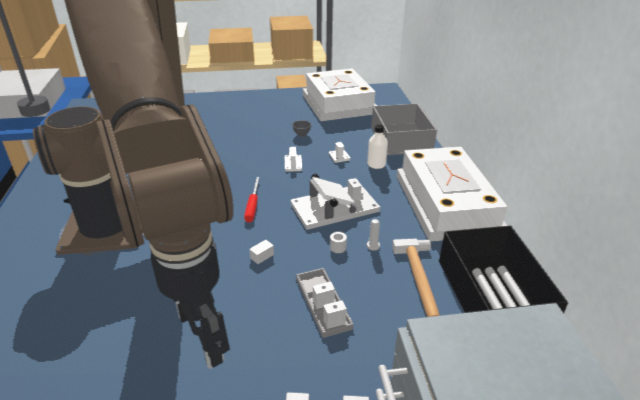

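The top view shows the stage at (322,187) and the tray at (432,216) with its left pocket (412,219) empty. The tongued slide is at (237,215) with its tongue pointing left, and the plain slide is at (233,167). Next I'll measure.

```bash
python3 - <<'E'
from h import *
t=dict(np.load("top0.npz")); s=dict(np.load("side0.npz"))
T=cloud(t);S=cloud(s)
f=t["frame"]
a=cv2.resize(f[140:235,285:360],None,fx=5,fy=5,interpolation=cv2.INTER_CUBIC)
b=cv2.resize(f[195:240,205:265],None,fx=5,fy=5,interpolation=cv2.INTER_CUBIC)
im=np.zeros((475,700,3),np.uint8); im[:475,:375]=a; im[:225,380:680]=b
d=cv2.resize(f[195:240,397:470],None,fx=4,fy=4,interpolation=cv2.INTER_CUBIC); im[240:420,380:672]=d
cv2.imwrite("pics/crop.png",im)
q=s["frame"][160:235,280:390]; cv2.imwrite("pics/crop2.png",cv2.resize(q,None,fx=6,fy=6,interpolation=cv2.INTER_CUBIC))
print("bench z",np.nanmedian(T[300:330,150:250,2]),np.nanmedian(S[150:200,200:240,2]))
def rect(P,m):
    p=P[m][:,:2].astype(np.float32); return len(p),np.array(p.mean(0)).round(4),cv2.minAreaRect(p*1000)
def reg(P,x0,x1,y0,y1,z0,z1):
    return (P[...,0]>x0)&(P[...,0]<x1)&(P[...,1]>y0)&(P[...,1]<y1)&(P[...,2]>z0)&(P[...,2]<z1)
for (u,v) in [(237,215),(322,187),(412,219),(433,214),(453,210)]: print(u,v,T[v,u].round(3))
for n,(u,v) in dict(slide=(237,215),stage=(322,187),tray=(432,216)).items():
    c=T[v,u]
    for nm,P in (("T",T),("S",S)):
        for z0,z1 in ((.004,.012),(.012,.02),(.02,.035),(.035,.042),(.042,.052),(.052,.1)):
            r=.13 if n=="stage" else .1
            m=reg(P,c[0]-r,c[0]+r,c[1]-r,c[1]+r,z0,z1)
            k,l,st,ce=cv2.connectedComponentsWithStats(m.astype(np.uint8))
            for i in range(1,k):
                if st[i,4]>12: print(n,nm,z0,z1,*rect(P,l==i))
E
```

```text
bench z -0.0007052546158683448 0.4983374219858283
237 215 [0.498 0.239 0.05 ]
322 187 [ 0.583 -0.005  0.066]
412 219 [ 0.503 -0.277  0.007]
433 214 [ 0.512 -0.329  0.05 ]
453 210 [ 0.526 -0.388  0.047]
slide T 0.004 0.012 294 [0.5033 0.251 ] ((505.8641052246094, 259.3689880371094), (114.52671813964844, 52.89566421508789), 81.34461975097656)
slide T 0.02 0.035 14 [0.4964 0.224 ] ((495.211181640625, 225.41380310058594), (12.545245170593262, 28.072002410888672), 29.924745559692383)
slide T 0.042 0.052 109 [0.5032 0.2437] ((503.3302917480469, 242.99339294433594), (53.60819625854492, 17.880027770996094), 85.23448181152344)
slide S 0.004 0.012 174 [0.5053 0.2345] ((506.4246520996094, 250.95123291015625), (107.8013916015625, 49.701541900634766), 84.71903991699219)
slide S 0.012 0.02 13 [0.5026 0.2172] ((499.93597412109375, 218.07363891601562), (10.790122985839844, 24.067163467407227), 61.231380462646484)
slide S 0.02 0.035 27 [0.505  0.2148] ((505.3880310058594, 214.0028076171875), (14.424897193908691, 14.451218605041504), 52.36226272583008)
slide S 0.042 0.052 62 [0.505  0.2395] ((506.0202
[... 7574 characters left out ...]
.035 115 [ 0.5252 -0.4047] ((523.7683715820312, -404.1924743652344), (20.212125778198242, 44.841880798339844), 71.69265747070312)
tray S 0.035 0.042 51 [ 0.5123 -0.3486] ((508.6483154296875, -348.5859069824219), (21.287336349487305, 44.41597366333008), 71.85279083251953)
tray S 0.035 0.042 52 [ 0.5233 -0.404 ] ((523.7425537109375, -404.0428161621094), (20.690673828125, 44.630306243896484), 72.33484649658203)
tray S 0.042 0.052 204 [ 0.5114 -0.3414] ((512.1889038085938, -340.11260986328125), (40.103179931640625, 28.87584114074707), 11.523545265197754)
tray S 0.042 0.052 228 [ 0.5261 -0.3973] ((526.2269287109375, -394.65521240234375), (39.98556900024414, 27.35661506652832), 12.509860038757324)
```

View pics/crop.png

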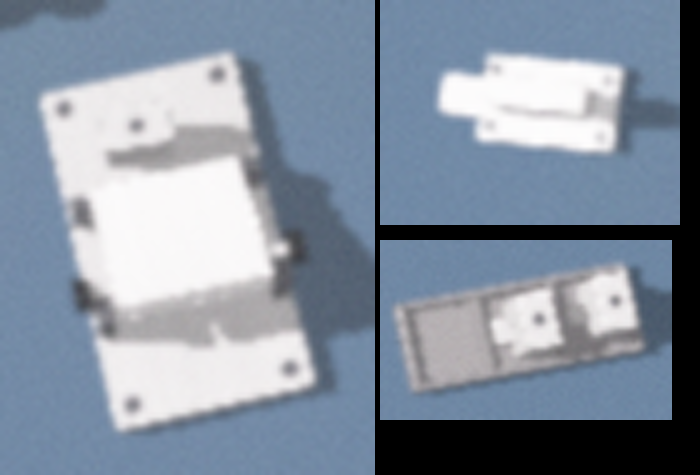

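View pics/crop2.png

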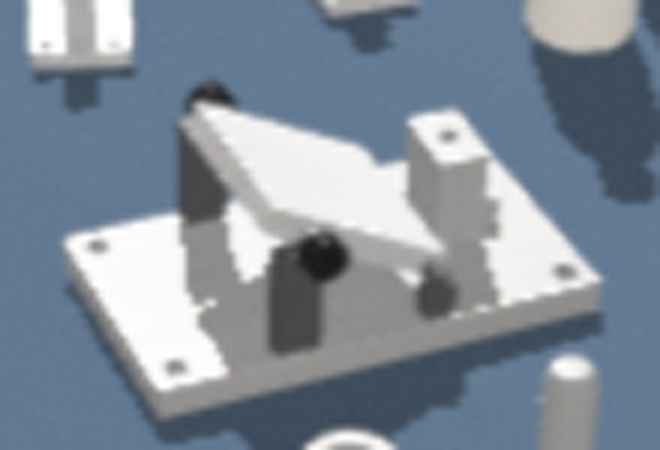

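Crops: in the first, the block stands on the apron side (about (137,125)) just beyond the face's low edge, and the slide's tongue points left (440,95). The second confirms the block upright beside the low edge, with the tab hidden behind it. Now I'll fit the face plane and refine the poses.

```bash
python3 - <<'E'
from h import *
for n in "top","side":
    c=dict(np.load(n+"0.npz")); P=cloud(c)
    X,Y,Z=P[...,0],P[...,1],P[...,2]
    near=np.hypot(X-.6,Y)<.2
    m=near&(abs(Z-.016)<.004)
    m=cv2.morphologyEx(m.astype(np.uint8),cv2.MORPH_OPEN,np.ones((2,2)))>0
    r=cv2.minAreaRect((P[m][:,:2]*1000).astype(np.float32)); print(n,"base",r,np.median(Z[m]))
    # face
    m=near&(Z>.045)&(np.hypot(X-.586,Y)<.05)
    q=P[m]; 
    for _ in range(6):
        A=np.c_[q[:,:2],np.ones(len(q))]; k=np.linalg.lstsq(A,q[:,2],rcond=None)[0]
        q=q[abs(A@k-q[:,2])<.003]
    nrm=np.array([-k[0],-k[1],1]);nrm/=np.linalg.norm(nrm)
    print("slope",np.degrees(np.arccos(nrm[2])),"downhill az",np.degrees(np.arctan2(nrm[1],nrm[0])))
    d=abs(P@nrm-k[2]*nrm[2])<.003
    m=d&(np.hypot(X-.586,Y)<.085)
    kk,l,st,_=cv2.connectedComponentsWithStats(m.astype(np.uint8)); i=1+st[1:,4].argmax(); q=P[l==i]
    hz=np.array([nrm[0],nrm[1],0]);hz/=np.linalg.norm(hz); yy=np.cross([0,0,1],hz); up=np.cross(nrm,yy)*-1
    if up[2]<0: up=-up
    yc=np.cross(nrm,up)
    ab=np.c_[q@up,q@yc]*1000; r=cv2.minAreaRect(ab.astype(np.float32)); print("rect",r, [np.percentile(ab[:,j],[1,99]).round(1) for j in (0,1)])
    ce=up*r[0][0]/1e3+yc*r[0][1]/1e3+nrm*k[2]*nrm[2]; print("face centre",ce.round(4),"up",up.round(3))
    # block profile
    m=near&(Z>.055)&(np.hypot(X-.649,Y-.026)<.035); print("block top z",np.median(Z[m]), P[m].mean(0))
    m=(np.hypot(X-.505,Y-.243)<.05)&(Z>.04);print("rib z",np.median(Z[m])); 
E
```

```text
top base ((589.741455078125, -0.7177734375), (210.56521606445312, 117.25406646728516), 16.058740615844727) nan
slope 27.32812481926847 downhill az 14.253113331910892
rect ((-475.6430358886719, 155.13772583007812), (96.17711639404297, 113.02066040039062), 0.361259788274765) [array([-522. , -429.7]), array([ 99.6, 205.8])]
face centre [ 0.5884 -0.0106  0.0625] up [-0.861 -0.219  0.459]
block top z 0.06042331160351555 [0.64829185 0.02667409 0.06033658]
rib z 0.045246625635781745
side base ((612.9766235351562, -65.75971984863281), (223.09820556640625, 243.63079833984375), 11.61162281036377) 0.015685817718714468
slope 27.599704768842606 downhill az 12.477532201374212
rect ((-481.20245361328125, 129.65126037597656), (97.29708862304688, 138.35145568847656), 2.0917255878448486) [array([-525.6, -433.6]), array([ 66.6, 196.1])]
face centre [ 0.5897 -0.0023  0.0618] up [-0.865 -0.191  0.463]
block top z 0.06061701066639813 [0.65019883 0.02149962 0.06025714]
rib z 0.04557392050025455
```

```bash
cat >> h.py <<'E'
def go(x,y,z,xdir):
    """shift (mm) and yaw (deg) in tool axes to bring the TCP to x,y,z (mm) with tool x at azimuth xdir (deg)"""
    s=get_state(); M=R.from_quat(s["tcp_rot"]).as_matrix()
    p=np.array(s["eef_pos"])*1000
    a=np.degrees(np.arctan2(M[1,0],M[0,0]))
    yaw=-(xdir-a+180)%360-180 if False else -((xdir-a+180)%360-180)
    print("t",round(s["time"],2),"at",p.round(1),"az",round(a,1),"shift",(M.T@(np.array([x,y,z])-p)).round(1),"yaw",round(yaw,1),"F",np.round(s["contact_force"],1),"q6",round(s["qpos"][5],2),"open",round(s["opening"],2),"ff",round(s["finger_force"],1))
E
python3 -c "
from h import *
go(649.5,26.5,160,12);go(649.5,26.5,100,12)"
```

```text
t 0.1 at [ 301.2 -603.4  230.1] az 26.5 shift [ 592.9 -408.    71.1] yaw 14.5 F [-1.  -0.4 -0.6] q6 -0.15 open 1.0 ff 0.0
t 0.1 at [ 301.2 -603.4  230.1] az 26.5 shift [ 592.9 -407.8  131.1] yaw 14.5 F [-1.  -0.4 -0.6] q6 -0.15 open 1.0 ff 0.0
```

```bash
python3 -m crank '[[[593,-408,71],14.5,0],[[593,-408,71],14.5,0],[[593,-408,71],14.5,0],[[593,-408,71],14.5,0],[[593,-408,71],14.5,0],[[593,-408,71],14.5,0],[[593,-408,71],14.5,0],[[593,-408,71],14.5,0],[[593,-408,71],14.5,0],[[593,-408,71],14.5,0]]'; python3 -c "
from h import *
go(649.5,26.5,160,12)"
```

```text
time: 1.1
eef_pos: [0.5426, -0.1665, 0.1817]
tcp_rot: [0.995, 0.105, -0.0, -0.0]
contact_force: [-0.3, -0.5, 0.2]
opening: 1.003
finger_force: 0.0
t 1.1 at [ 542.6 -166.5  181.7] az 12.0 shift [ 144.7 -166.5   21.7] yaw 0.0 F [-0.3 -0.5  0.2] q6 0.88 open 1.0 ff 0.0
```

```bash
python3 -m crank '[[[145,-166,22],0,0],[[145,-166,22],0,0],[[145,-166,22],0,0],[[145,-166,22],0,0],[[145,-166,22],0,0],[[145,-166,22],0,0],[[145,-166,22],0,0],[[145,-166,22],0,0]]'; python3 - <<'E'
from h import *
go(649.5,26.5,27,12)
c=read_camera("side"); cv2.imwrite("pics/s1.png",c["frame"])
P=cloud(c); np.savez("s1.npz",**c)
c=read_camera("top"); np.savez("t1.npz",**c)
E
```

```text
time: 1.9
eef_pos: [0.649, 0.0229, 0.16]
tcp_rot: [0.995, 0.104, -0.0, 0.0]
contact_force: [-0.2, -0.3, 0.4]
opening: 1.005
finger_force: 0.0
t 1.9 at [649.   22.9 160. ] az 12.0 shift [  1.3  -3.4 133. ] yaw -0.0 F [-0.2 -0.3  0.4] q6 1.24 open 1.0 ff 0.0
```

```bash
python3 -c "
from h import *
go(649.5,26.5,27,12)"; python3 -m crank '[[[0,0,90],0,0],[[0,0,90],0,0],[[0,0,90],0,0],[[0,0,90],0,0]]'; python3 -c "
from h import *
go(649.5,26.5,27,12)"
```

```text
t 2.0 at [649.2  22.7 160.4] az 11.9 shift [  1.1  -3.7 133.4] yaw -0.1 F [ 0.3 -0.1  1.4] q6 1.24 open 1.0 ff 0.0
time: 2.4
eef_pos: [0.6491, 0.0232, 0.0702]
tcp_rot: [0.995, 0.104, -0.001, -0.0]
contact_force: [-0.3, -0.5, 0.9]
opening: 0.997
finger_force: 0.0
t 2.4 at [649.1  23.2  70.2] az 11.9 shift [ 1.1 -3.1 43.2] yaw -0.1 F [-0.3 -0.5  0.9] q6 1.24 open 1.0 ff 0.0
```

View pics/s1.png

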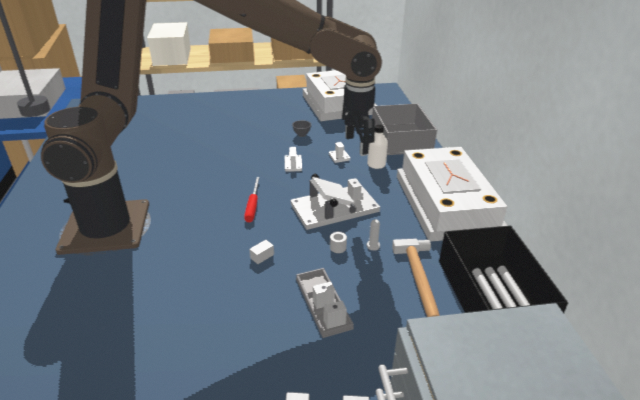

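The picture shows the gripper at (358,135), standing above the block at (355,187) as intended. Next I'll correct the last 3 mm and descend.

```bash
python3 -m crank '[[[1,-3,0],0,0],[[1,-3,20],0,0],[[1,-3,36],0,0],[[1,-3,43],0,0],[[1,-3,43],0,0],[[1,-3,43],0,255],[[1,-3,43],0,255],[[1,-3,43],0,255],[[1,-3,43],0,255],[[1,-3,43],0,255]]' 60; python3 -m crank '[[[0,0,0],0,255],[[0,0,0],0,255],[[0,0,0],0,255],[[0,0,0],0,255]]'; python3 -c "
from h import *
go(649.5,26.5,27,12)"
```

```text
time: 3.4
eef_pos: [0.6508, 0.027, 0.0283]
tcp_rot: [0.995, 0.105, 0.001, 0.0]
contact_force: [0.8, 0.0, 3.2]
opening: 0.457
finger_force: 62.0
time: 3.8
eef_pos: [0.6508, 0.027, 0.0283]
tcp_rot: [0.995, 0.105, 0.001, 0.0]
contact_force: [0.7, 0.3, 4.6]
opening: 0.459
finger_force: 62.1
t 3.8 at [650.8  27.   28.3] az 12.0 shift [-1.3  0.2  1.3] yaw 0.0 F [0.7 0.3 4.6] q6 1.25 open 0.46 ff 62.1
```

```bash
python3 -m crank '[[[0,0,-40],0,255],[[0,0,-90],0,255],[[0,0,-100],0,255],[[0,0,-100],0,255]]'; python3 -c "
from h import *
go(499.9,-275.6,120,101.5)"
```

```text
time: 4.2
eef_pos: [0.651, 0.0271, 0.1293]
tcp_rot: [0.995, 0.105, 0.002, 0.0]
contact_force: [-0.9, -0.8, -1.2]
opening: 0.459
finger_force: 61.6
t 4.2 at [651.   27.1 129.3] az 12.0 shift [-210.9  264.5    8.8] yaw -89.5 F [-0.9 -0.8 -1.2] q6 1.25 open 0.46 ff 61.6
```

```bash
python3 -m crank '[[[-211,264,9],-89.5,255],[[-211,264,9],-89.5,255],[[-211,264,9],-89.5,255],[[-211,264,9],-89.5,255],[[-211,264,9],-89.5,255],[[-211,264,9],-89.5,255],[[-211,264,9],-89.5,255],[[-211,264,9],-89.5,255],[[-211,264,9],-89.5,255],[[-211,264,9],-89.5,255]]'; python3 -c "
from h import *
go(499.9,-275.6,70,101.5)"
```

```text
time: 5.2
eef_pos: [0.496, -0.2743, 0.1143]
tcp_rot: [0.678, 0.735, -0.0, -0.003]
contact_force: [-0.1, -1.2, -1.4]
opening: 0.459
finger_force: 61.5
t 5.2 at [ 496.  -274.3  114.3] az 94.6 shift [-1.9  4.  44.3] yaw -6.9 F [-0.1 -1.2 -1.4] q6 -0.76 open 0.46 ff 61.5
```

```bash
python3 -m crank '[[[0,0,45],-3.6,255],[[0,0,45],-3.6,255],[[0,0,45],-3.6,255]]'; python3 -c "
from h import *
go(499.9,-275.6,18.3,101.5)
c=read_camera('top'); P=cloud(c); np.savez('t2.npz',**c)
cs=read_camera('side'); S=cloud(cs)
f=cv2.resize(c['frame'][180:250,390:490],None,fx=4,fy=4,interpolation=2); g=cv2.resize(cs['frame'][210:350,270:370],None,fx=4,fy=4,interpolation=2)
im=np.zeros((560,800,3),np.uint8); im[:280,:400]=f; im[:,400:]=g; cv2.imwrite('pics/pl.png',im)"
```

```text
time: 5.5
eef_pos: [0.4962, -0.2732, 0.0698]
tcp_rot: [0.657, 0.754, -0.0, -0.004]
contact_force: [0.6, 0.9, 0.1]
opening: 0.459
finger_force: 61.3
t 5.5 at [ 496.2 -273.2   69.8] az 97.9 shift [-3.2  3.6 51.4] yaw -3.6 F [0.6 0.9 0.1] q6 -0.82 open 0.46 ff 61.3
```

View pics/pl.png

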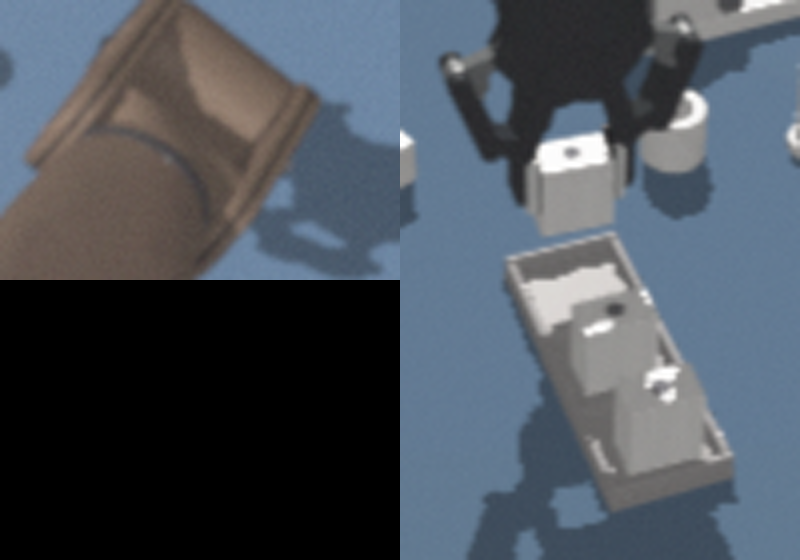

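The side crop shows the block held upright at (575,185), above the pocket at (570,300). I'll correct the position first, then lower it.

```bash
python3 -m crank '[[[-3,3.5,25],-3.6,255],[[-3,3.5,25],-3.6,255],[[-3,3.5,25],-3.6,255],[[-3,3.5,25],-3.6,255]]'; python3 - <<'E'
from h import *
go(499.9,-275.6,18.3,101.5)
S=cloud(read_camera('side'))
X,Y,Z=[S[...,i] for i in range(3)]
m=(np.hypot(X-.5,Y+.276)<.05)&(abs(Z-.0775)<.004)
print(m.sum(), np.nanmedian(Z[m]) if m.any() else 0, cv2.minAreaRect((S[m][:,:2]*1000).astype(np.float32)))
E
```

```text
time: 6.0
eef_pos: [0.5031, -0.278, 0.0498]
tcp_rot: [0.633, 0.774, 0.0, 0.001]
contact_force: [0.1, 0.3, -1.5]
opening: 0.462
finger_force: 61.4
t 6.0 at [ 503.1 -278.    49.8] az 101.5 shift [ 3.1 -2.7 31.5] yaw -0.0 F [ 0.1  0.3 -1.5] q6 -0.88 open 0.46 ff 61.4
109 0.07850840776107881 ((503.2391662597656, -279.6518249511719), (66.55225372314453, 27.005399703979492), 13.161391258239746)
```

```bash
python3 -m crank '[[[3,-2.5,0],0,255],[[3,-2.5,12],0,255],[[3,-2.5,12],0,255],[[3,-2.5,12],0,255]]'; python3 - <<'E'
from h import *
go(499.9,-275.6,18.3,101.5)
E
```

```text
time: 6.45
eef_pos: [0.4987, -0.2746, 0.0354]
tcp_rot: [0.632, 0.775, -0.0, -0.001]
contact_force: [0.4, -0.3, -1.7]
opening: 0.459
finger_force: 61.4
t 6.45 at [ 498.7 -274.6   35.4] az 101.5 shift [-1.2  1.  17.1] yaw 0.0 F [ 0.4 -0.3 -1.7] q6 -0.88 open 0.46 ff 61.4
```

Within about 1.5 mm, so I'll lower it.

```bash
python3 -m crank '[[[-0.5,0.5,8],0,255],[[-0.5,0.5,13],0,255],[[-0.5,0.5,16],0,255],[[-0.5,0.5,18],0,255],[[-0.5,0.5,18],0,255]]'; python3 - <<'E'
from h import *
go(499.9,-275.6,17.3,101.5)
E
```

```text
time: 6.95
eef_pos: [0.4998, -0.2755, 0.0179]
tcp_rot: [0.632, 0.775, -0.0, -0.0]
contact_force: [-0.7, -1.4, -1.8]
opening: 0.459
finger_force: 61.4
t 6.95 at [ 499.8 -275.5   17.9] az 101.5 shift [-0.1  0.1  0.6] yaw 0.0 F [-0.7 -1.4 -1.8] q6 -0.88 open 0.46 ff 61.4
```

```bash
python3 -m crank '[[[0,0,1],0,255],[[0,0,1],0,255],[[0,0,1],0,110],[[0,0,1],0,60],[[0,0,1],0,0],[[0,0,1],0,0],[[0,0,-20],0,0],[[0,0,-60],0,0],[[0,0,-110],0,0],[[0,0,-130],0,0]]'; python3 - <<'E'
from h import *
go(504.5,243.5,150,85)
E
```

```text
time: 7.95
eef_pos: [0.502, -0.2771, 0.1539]
tcp_rot: [0.632, 0.775, 0.0, 0.004]
contact_force: [0.9, -0.2, 0.4]
opening: 1.002
finger_force: 0.0
t 7.95 at [ 502.  -277.1  153.9] az 101.5 shift [509.6 106.6   1.2] yaw 16.5 F [ 0.9 -0.2  0.4] q6 -0.88 open 1.0 ff 0.0
```

```bash
python3 -m crank '[[[510,107,1],16.5,0],[[510,107,1],16.5,0],[[510,107,1],16.5,0],[[510,107,1],16.5,0],[[510,107,1],16.5,0],[[510,107,1],16.5,0],[[510,107,1],16.5,0],[[510,107,1],16.5,0],[[510,107,1],16.5,0],[[510,107,1],16.5,0]]'; python3 - <<'E'
from h import *
go(504.5,243.5,150,85)
c=read_camera('top'); P=cloud(c); f=c["frame"]; cs=read_camera('side'); g=cs["frame"]; np.savez("s3.npz",**cs); S=cloud(cs)
for n,P in (("T",P),("S",S)):
    m=(np.hypot(P[...,0]-.5,P[...,1]+.276)<.03)&(abs(P[...,2]-.050)<.004)
    print(n,m.sum(),cv2.minAreaRect((P[m][:,:2]*1000).astype(np.float32)),P[m].mean(0))
im=np.zeros((560,800,3),np.uint8); im[:280,:400]=cv2.resize(f[180:250,390:490],None,fx=4,fy=4,interpolation=2); im[:,400:]=cv2.resize(g[210:350,270:370],None,fx=4,fy=4,interpolation=2); cv2.imwrite('pics/pl2.png',im)
E
```

```text
time: 8.95
eef_pos: [0.5022, 0.226, 0.1476]
tcp_rot: [0.737, 0.676, 0.0, 0.0]
contact_force: [0.8, 0.0, -0.3]
opening: 1.0
finger_force: 0.0
t 8.95 at [502.2 226.  147.6] az 85.1 shift [17.6  0.8 -2.4] yaw 0.1 F [ 0.8  0.  -0.3] q6 0.33 open 1.0 ff 0.0
T 102 ((499.46319580078125, -275.1045837402344), (39.82054138183594, 24.886919021606445), 10.22900104522705) [ 0.49904427 -0.27488077  0.04978816]
S 164 ((500.45001220703125, -278.5230712890625), (40.26483917236328, 26.75821876525879), 10.796313285827637) [ 0.50028673 -0.27857289  0.05005893]
```

View pics/pl2.png

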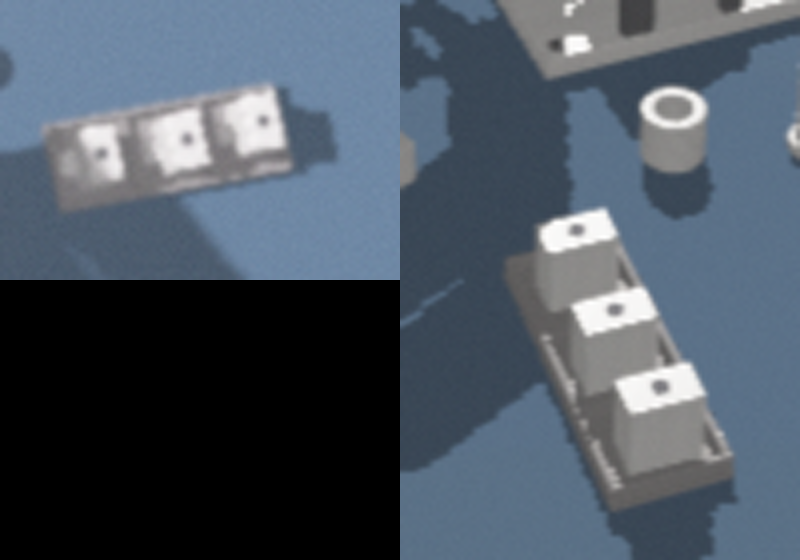

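The block stands in the empty pocket, upright, and its tab at (68,163) points left like the other two. Next is the slide.

```bash
python3 -m crank '[[[9,1,20],0,100],[[9,1,50],0,100],[[9,1,70],0,100],[[9,1,70],0,100],[[9,1,70],0,100]]'; python3 - <<'E'
from h import *
go(504.5,243.5,16,85)
E
```

```text
time: 9.55
eef_pos: [0.5044, 0.2323, 0.0775]
tcp_rot: [0.737, 0.676, -0.0, -0.0]
contact_force: [-0.3, -0.2, 0.0]
opening: 0.606
finger_force: 0.0
t 9.55 at [504.4 232.3  77.5] az 85.0 shift [11.2 -0.9 61.4] yaw 0.0 F [-0.3 -0.2  0. ] q6 0.34 open 0.61 ff 0.0
```

```bash
python3 -m crank '[[[11,-1,20],0,100],[[11,-1,45],0,100],[[11,-1,61],0,100],[[11,-1,61],0,100],[[11,-1,61],0,255],[[11,-1,61],0,255],[[11,-1,61],0,255],[[11,-1,61],0,255],[[11,-1,61],0,255],[[11,-1,61],0,255]]' 40; python3 - <<'E'
from h import *
go(504.5,243.5,16,85)
E
```

```text
time: 10.55
eef_pos: [0.5058, 0.244, 0.018]
tcp_rot: [0.737, 0.676, 0.001, 0.001]
contact_force: [0.3, -0.2, 6.4]
opening: 0.205
finger_force: 40.6
t 10.55 at [505.8 244.   18. ] az 85.0 shift [-0.7 -1.2  2. ] yaw 0.0 F [ 0.3 -0.2  6.4] q6 0.36 open 0.21 ff 40.6
```

```bash
python3 -m crank '[[[0,0,-40],0,255],[[0,0,-90],0,255],[[0,0,-130],0,255],[[0,0,-130],0,255]]'; python3 - <<'E'
from h import *
go(603,5,140,14.2)
E
```

```text
time: 10.95
eef_pos: [0.5081, 0.245, 0.1532]
tcp_rot: [0.737, 0.676, 0.006, 0.003]
contact_force: [1.3, 0.5, -2.3]
opening: 0.203
finger_force: 40.1
t 10.95 at [508.1 245.  153.2] az 85.1 shift [-231.   115.1   13.5] yaw 70.9 F [ 1.3  0.5 -2.3] q6 0.36 open 0.2 ff 40.1
```

```bash
python3 -m crank '[[[-231,115,8],71,255],[[-231,115,8],71,255],[[-231,115,8],71,255],[[-231,115,8],71,255],[[-231,115,8],71,255],[[-231,115,8],71,255],[[-231,115,8],71,255],[[-231,115,8],71,255],[[-231,115,8],71,255],[[-231,115,8],71,255]]'; python3 - <<'E'
from h import *
go(603,5,105,14.2)
E
```

```text
time: 11.95
eef_pos: [0.5973, 0.0039, 0.1357]
tcp_rot: [0.993, 0.122, -0.002, -0.001]
contact_force: [0.4, 0.6, -3.2]
opening: 0.204
finger_force: 40.1
t 11.95 at [597.3   3.9 135.7] az 14.0 shift [ 5.9  0.3 30.7] yaw -0.2 F [ 0.4  0.6 -3.2] q6 1.16 open 0.2 ff 40.1
```

```bash
python3 -m crank '[[[0,0,15],0,255],[[0,0,30],0,255],[[0,0,30],0,255],[[0,0,30],0,255],[[0,0,30],0,255]]'; python3 - <<'E'
from h import *
go(603,5,100,14.2)
P=cloud(read_camera("side")); 
m=(np.hypot(P[...,0]-.6,P[...,1])<.12)&(P[...,2]>.075)
c=read_camera("side"); cv2.imwrite('pics/p3.png',cv2.resize(c["frame"][120:230,280:400],None,fx=5,fy=5,interpolation=2))
E
```

```text
time: 12.45
eef_pos: [0.5992, 0.0037, 0.1084]
tcp_rot: [0.992, 0.122, 0.0, 0.0]
contact_force: [0.8, -0.2, -2.4]
opening: 0.202
finger_force: 40.1
t 12.45 at [599.2   3.7 108.4] az 14.1 shift [ 4.  -0.3  8.4] yaw -0.1 F [ 0.8 -0.2 -2.4] q6 1.16 open 0.2 ff 40.1
```

View pics/p3.png

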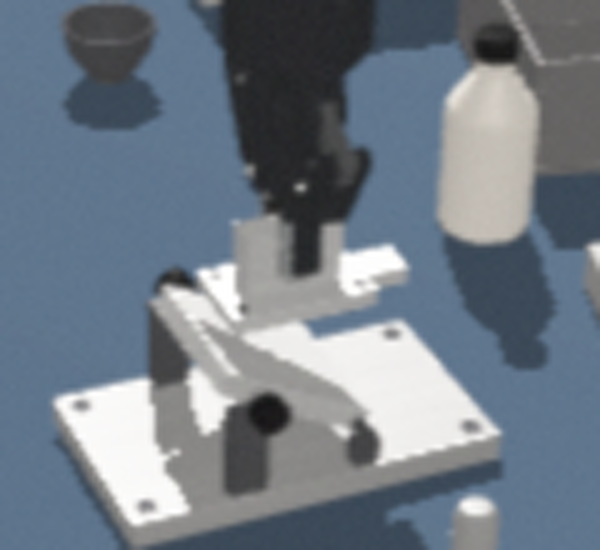

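The slide is held level over the face, its tongue at (400,265) pointing downhill. I'll cut the grip to 20 N so the slide can pivot between the pads, then press down gradually.

```bash
python3 -m crank '[[[4,0,6],0,255],[[4,0,11],0,255],[[4,0,14],0,255],[[4,0,16],0,255],[[4,0,18],0,255],[[4,0,18],0,255]]' 20; python3 - <<'E'
from h import *
go(603,5,75,14.2)
E
```

```text
time: 13.15
eef_pos: [0.6048, 0.0046, 0.0929]
tcp_rot: [0.993, 0.122, 0.002, 0.0]
contact_force: [-0.2, 1.0, 5.3]
opening: 0.202
finger_force: 41.4
t 13.15 at [604.8   4.6  92.9] az 14.0 shift [-1.7 -0.8 17.8] yaw -0.2 F [-0.2  1.   5.3] q6 1.17 open 0.2 ff 41.4
```

```bash
python3 -m crank '[[[-1,0,1],0,255],[[-1,0,2],0,255],[[-1,0,3],0,255],[[-1,0,3],0,255]]' 20; python3 -c "
from h import *
go(603,5,75,14.2)"; python3 -m crank '[[[0,0,1],0,255],[[0,0,2],0,255],[[0,0,3],0,255],[[0,0,3],0,255]]' 20; python3 -c "
from h import *
go(603,5,75,14.2)"
```

```text
time: 13.55
eef_pos: [0.6056, 0.0047, 0.0918]
tcp_rot: [0.993, 0.122, 0.005, 0.0]
contact_force: [2.6, 3.1, 9.0]
opening: 0.201
finger_force: 42.1
t 13.55 at [605.6   4.7  91.8] az 14.0 shift [-2.6 -1.  16.7] yaw -0.2 F [2.6 3.1 9. ] q6 1.16 open 0.2 ff 42.1
time: 13.95
eef_pos: [0.607, 0.005, 0.0898]
tcp_rot: [0.993, 0.122, 0.006, 0.0]
contact_force: [3.8, 3.3, 9.9]
opening: 0.204
finger_force: 42.6
t 13.95 at [607.    5.   89.8] az 14.0 shift [-4.1 -1.  14.7] yaw -0.2 F [3.8 3.3 9.9] q6 1.16 open 0.2 ff 42.6
```

```bash
python3 -m crank '[[[-2,0,2],0,255],[[-2,0,3],0,255],[[-2,0,4],0,255],[[-2,0,5],0,255],[[-2,0,5],0,255]]' 20; python3 -c "
from h import *
go(603,5,75,14.2)
c=read_camera('side'); cv2.imwrite('pics/p4.png',cv2.resize(c['frame'][120:230,280:400],None,fx=5,fy=5,interpolation=2))"
```

```text
time: 14.45
eef_pos: [0.6083, 0.0052, 0.0872]
tcp_rot: [0.993, 0.121, 0.011, 0.0]
contact_force: [8.1, 6.6, 13.2]
opening: 0.202
finger_force: 43.8
t 14.45 at [608.3   5.2  87.2] az 13.9 shift [-5.4 -1.2 12.1] yaw -0.3 F [ 8.1  6.6 13.2] q6 1.16 open 0.2 ff 43.8
```

View pics/p4.png

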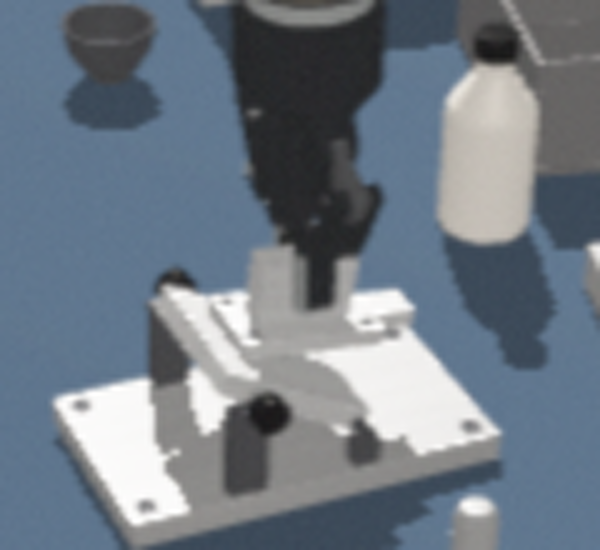

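The slide is still nearly level (tongue at (400,310)), and the grip stayed at 42 N. I'll ease off and get the gripper down to 20 N.

```bash
python3 -m crank '[[[0,0,-4],0,250],[[-3,0,-6],0,250],[[-3,0,-6],0,250]]' 20; python3 -c "
from h import *
go(603,5,75,14.2)"; python3 -m crank '[[[0,0,0],0,215],[[0,0,0],0,215]]' 20;python3 -c "
from h import *
go(603,5,75,14.2)"
```

```text
time: 14.8
eef_pos: [0.603, 0.0032, 0.0903]
tcp_rot: [0.993, 0.122, 0.008, 0.001]
contact_force: [6.4, 2.4, 6.7]
opening: 0.201
finger_force: 42.7
t 14.8 at [603.    3.2  90.3] az 14.0 shift [ 0.2 -1.8 15.3] yaw -0.2 F [6.4 2.4 6.7] q6 1.16 open 0.2 ff 42.7
time: 15.0
eef_pos: [0.603, 0.0032, 0.0903]
tcp_rot: [0.993, 0.122, 0.008, 0.001]
contact_force: [7.4, 2.8, 6.8]
opening: 0.203
finger_force: 42.7
t 15.0 at [603.    3.2  90.3] az 14.0 shift [ 0.2 -1.8 15.3] yaw -0.2 F [7.4 2.8 6.8] q6 1.16 open 0.2 ff 42.7
```

The grip doesn't loosen without opening the fingers. I'll set the slide back on clear bench, regrip it at 20 N, and then drag it downhill while pressing so that friction helps it tilt.

```bash
python3 -m crank '[[[0,0,-20],0,255],[[0,0,-50],0,255],[[0,0,-50],0,255]]' 40; python3 -c "
from h import *
go(508,250,130,14.2)"
```

```text
time: 15.3
eef_pos: [0.6, 0.0028, 0.1397]
tcp_rot: [0.992, 0.122, 0.004, 0.001]
contact_force: [1.1, 0.5, -1.9]
opening: 0.207
finger_force: 41.6
t 15.3 at [600.    2.8 139.7] az 14.0 shift [ -29.3 -262.2    8.5] yaw -0.2 F [ 1.1  0.5 -1.9] q6 1.16 open 0.21 ff 41.6
```

```bash
python3 -m crank '[[[-29,-262,8],0,255],[[-29,-262,8],0,255],[[-29,-262,8],0,255],[[-29,-262,8],0,255],[[-29,-262,8],0,255],[[-29,-262,8],0,255],[[-29,-262,8],0,255],[[-29,-262,60],0,255],[[-29,-262,80],0,255],[[-29,-262,80],0,255]]'; python3 -c "
from h import *
go(508,250,20,14.2)"
```

```text
time: 16.3
eef_pos: [0.502, 0.2478, 0.0501]
tcp_rot: [0.993, 0.121, -0.005, 0.001]
contact_force: [-0.7, -0.8, -2.6]
opening: 0.202
finger_force: 41.4
t 16.3 at [502.  247.8  50.1] az 14.0 shift [ 6.6 -0.8 30.1] yaw -0.2 F [-0.7 -0.8 -2.6] q6 1.61 open 0.2 ff 41.4
```

```bash
python3 -m crank '[[[2,0,20],0,255],[[2,0,30],0,255],[[2,0,32],0,255],[[2,0,33],0,255],[[2,0,33],0,255],[[2,0,33],0,150],[[2,0,33],0,150],[[2,0,33],0,150]]';  python3 -c "
from h import *
go(505,248,16,14.2)
c=read_camera('side'); P=cloud(c)
for a,b in ((.042,.05),(.006,.014)):
    m=(np.hypot(P[...,0]-.505,P[...,1]-.247)<.075)&(P[...,2]>a)&(P[...,2]<b); print(cv2.minAreaRect((P[m][:,:2]*1000).astype(np.float32)))"
```

```text
time: 17.1
eef_pos: [0.5074, 0.2511, 0.0226]
tcp_rot: [0.992, 0.122, 0.0, -0.0]
contact_force: [-0.4, -0.4, 0.3]
opening: 0.408
finger_force: 0.0
t 17.1 at [507.4 251.1  22.6] az 14.1 shift [-3.1  2.4  6.6] yaw -0.1 F [-0.4 -0.4  0.3] q6 1.61 open 0.41 ff 0.0
((506.93939208984375, 242.20919799804688), (43.662139892578125, 54.61579132080078), 54.79195022583008)
((517.9569091796875, 248.50912475585938), (104.64573669433594, 55.16178894042969), 11.776395797729492)
```

```bash
python3 -m crank '[[[-1.5,0,4],0,150],[[-1.5,0,6.5],0,150],[[-1.5,0,6.5],0,150],[[-1.5,0,6.5],0,255],[[-1.5,0,6.5],0,255],[[-1.5,0,6.5],0,255],[[-1.5,0,6.5],0,255],[[-1.5,0,6.5],0,255]]' 20;  python3 -c "
from h import *
go(505,248,16,14.2)"; python3 -m crank '[[[0,0,-30],0,255],[[0,0,-60],0,255],[[0,0,-100],0,255],[[0,0,-120],0,255],[[0,0,-120],0,255]]' 20;  python3 -c "
from h import *
go(592,2,120,14.2)"
```

```text
time: 17.95
eef_pos: [0.5057, 0.2504, 0.0156]
tcp_rot: [0.993, 0.122, -0.0, 0.0]
contact_force: [0.7, 0.1, -0.9]
opening: 0.21
finger_force: 24.7
t 17.95 at [505.7 250.4  15.6] az 14.0 shift [-1.2  2.2 -0.4] yaw -0.2 F [ 0.7  0.1 -0.9] q6 1.61 open 0.21 ff 24.7
time: 18.45
eef_pos: [0.508, 0.2513, 0.1397]
tcp_rot: [0.992, 0.122, 0.004, -0.001]
contact_force: [-0.1, 0.3, -2.7]
opening: 0.209
finger_force: 24.7
t 18.45 at [508.  251.3 139.7] az 14.0 shift [ 20.8 262.2  19.7] yaw -0.2 F [-0.1  0.3 -2.7] q6 1.61 open 0.21 ff 24.7
```

```bash
python3 -m crank '[[[20,262,15],0,255],[[20,262,15],0,255],[[20,262,15],0,255],[[20,262,15],0,255],[[20,262,15],0,255],[[20,262,15],0,255],[[20,262,15],0,255],[[20,262,25],0,255],[[20,262,25],0,255]]';  python3 -c "
from h import *
go(590.5,2,98,14.2)"
```

```text
time: 19.35
eef_pos: [0.5864, 0.003, 0.1078]
tcp_rot: [0.992, 0.123, -0.003, -0.001]
contact_force: [-0.6, 0.0, -2.5]
opening: 0.207
finger_force: 24.5
t 19.35 at [586.4   3.  107.8] az 14.1 shift [3.8 2.  9.8] yaw -0.1 F [-0.6  0.  -2.5] q6 1.16 open 0.21 ff 24.5
```

```bash
python3 -m crank '[[[0,0,6],0,255],[[0,0,10],0,255],[[0,0,13],0,255],[[0,0,13],0,255]]';  python3 -c "
from h import *
go(602,5,73.3,14.2)"
```

```text
time: 19.75
eef_pos: [0.5893, 0.002, 0.0986]
tcp_rot: [0.992, 0.122, 0.001, -0.0]
contact_force: [-0.6, 2.0, 1.4]
opening: 0.207
finger_force: 25.2
t 19.75 at [589.3   2.   98.6] az 14.1 shift [13.1  0.2 25.3] yaw -0.1 F [-0.6  2.   1.4] q6 1.16 open 0.21 ff 25.2
```

```bash
python3 -m crank '[[[1,0,2],0,255],[[2,0,4],0,255],[[3,0,6],0,255],[[4,0,8],0,255],[[4,0,8],0,255]]';  python3 -c "
from h import *
go(602,5,73.3,14.2)";  python3 -m crank '[[[1,0,2],0,255],[[2,0,4],0,255],[[3,0,5],0,255],[[4,0,6],0,255],[[4,0,6],0,255]]';  python3 -c "
from h import *
go(602,5,73.3,14.2)"
```

```text
time: 20.25
eef_pos: [0.5941, 0.0025, 0.0909]
tcp_rot: [0.993, 0.122, 0.002, -0.0]
contact_force: [2.0, 4.2, 2.8]
opening: 0.207
finger_force: 26.4
t 20.25 at [594.1   2.5  90.9] az 14.0 shift [ 8.2 -0.5 17.6] yaw -0.2 F [2.  4.2 2.8] q6 1.16 open 0.21 ff 26.4
time: 20.75
eef_pos: [0.597, 0.0032, 0.0841]
tcp_rot: [0.993, 0.122, 0.001, 0.0]
contact_force: [1.7, 4.3, 4.0]
opening: 0.204
finger_force: 27.4
t 20.75 at [597.    3.2  84.1] az 14.0 shift [ 5.3 -0.6 10.8] yaw -0.2 F [1.7 4.3 4. ] q6 1.16 open 0.2 ff 27.4
```

```bash
python3 -m crank '[[[1,0,2],0,255],[[2,0,4],0,255],[[3,0,6],0,255],[[4,0,8],0,255],[[4,0,8],0,255]]';  python3 - <<'E'
from h import *
go(602,5,73.3,14.2)
c=read_camera('side'); cv2.imwrite('pics/p5.png',cv2.resize(c['frame'][120:230,280:400],None,fx=5,fy=5,interpolation=2))
E
```

```text
time: 21.25
eef_pos: [0.6002, 0.0036, 0.0751]
tcp_rot: [0.992, 0.122, -0.0, 0.0]
contact_force: [0.8, 0.3, 2.3]
opening: 0.208
finger_force: 28.3
t 21.25 at [600.2   3.6  75.1] az 14.1 shift [ 2.1 -0.9  1.8] yaw -0.1 F [0.8 0.3 2.3] q6 1.16 open 0.21 ff 28.3
```

View pics/p5.png

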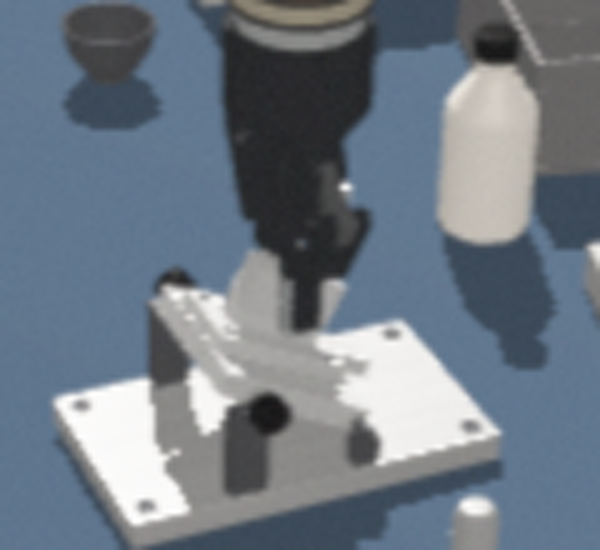

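The slide has pivoted and now lies almost along the face, with its tongue near (360,360) over the low edge. I'll press a little more and measure the tilt and centring from depth.

```bash
cat > tilt.py <<'E'
from h import *
up=np.array([-.861,-.218,.46]);n=np.array([.446,.113,.888]);yc=np.cross(n,up);fc=np.array([.5866,.001,.0612])
for nm in ("side","top"):
    c=read_camera(nm); P=cloud(c); d=P-fc; a,b,h=[1000*(d@v) for v in(up,yc,n)]
    for lab,m in (("sole",(abs(a)<36)&(abs(b)>11)&(abs(b)<23)&(h>5)&(h<15)),("ribtop",(abs(a)<40)&(abs(b)<9)&(h>41)&(h<51)),("face",(abs(a)<42)&(abs(b)>29)&(abs(b)<42)&(abs(h)<5)),("tong",(a<-46)&(a>-62)&(abs(b)<8)&(h>4)&(h<16))):
        if m.sum()<8: print(nm,lab,m.sum()); continue
        A=np.c_[a[m],b[m],np.ones(m.sum())]; k=np.linalg.lstsq(A,h[m],rcond=None)[0]
        print(nm,lab,m.sum(),"tilt a,b deg",np.degrees(k[:2]).round(1),"h0",k[2].round(1),"hmed",np.median(h[m]).round(1))
    m=(abs(a)<80)&(abs(b)<35)&(h>6)&(h<14); r=cv2.minAreaRect(np.c_[a[m],b[m]].astype(np.float32)); print(nm,"sole rect",r,"a range",np.percentile(a[m],[0.5,99.5]).round(1),"b",np.percentile(b[m],[.5,99.5]).round(1))
E
python3 -m crank '[[[0.5,0,1],0,255],[[1,0,2],0,255],[[1.5,0,3],0,255],[[1.5,0,3],0,255]]';  python3 - <<'E'
from h import *
go(602,5,73.3,14.2)
E
python3 tilt.py
```

```text
time: 21.7
eef_pos: [0.6023, 0.0041, 0.0731]
tcp_rot: [0.992, 0.122, 0.0, 0.0]
contact_force: [0.5, 0.1, 5.1]
opening: 0.21
finger_force: 28.8
t 21.7 at [602.3   4.1  73.1] az 14.1 shift [-0.1 -0.9 -0.2] yaw -0.1 F [0.5 0.1 5.1] q6 1.16 open 0.21 ff 28.8
side sole 55 tilt a,b deg [ 0.8 -1.9] h0 12.2 hmed 12.0
side ribtop 28 tilt a,b deg [-1.2 -8.7] h0 47.1 hmed 47.5
side face 54 tilt a,b deg [ 1.7 -0.2] h0 2.1 hmed 2.2
side tong 8 tilt a,b deg [6.6 5.6] h0 17.1 hmed 10.7
side sole rect ((-9.000724792480469, 3.164531707763672), (107.50310516357422, 55.02649688720703), 0.2819194495677948) a range [-59.6  44.1] b [-21.5  30.7]
top sole 0
top ribtop 0
top face 0
top tong 0Traceback (most recent call last):
  File "tilt.py", line 9, in <module>
    m=(abs(a)<80)&(abs(b)<35)&(h>6)&(h<14); r=cv2.minAreaRect(np.c_[a[m],b[m]].astype(np.float32)); print(nm,"sole rect",r,"a range",np.percentile(a[m],[0.5,99.5]).round(1),"b",np.percentile(b[m],[.5,99.5]).round(1))
                                                                                                                                     ~~~~~~~~~~~~~^^^^^^^^^^^^^^^^^
    return _quantile_unchecked(
        a, q, axis, out, overwrite_input, method, keepdims, weights)
    return _ureduce(a,
                    func=_quantile_ureduce_func,
    ...<5 lines>...
                    overwrite_input=overwrite_input,
                    method=method)
    r = func(a, **kwargs)
    result = _quantile(arr,
                       quantiles=q,
    ...<2 lines>...
                       out=out,
                       weights=wgt)
    slices_having_nans = np.isnan(arr[-1, ...])
                                  ~~~^^^^^^^^^
IndexError: index -1 is out of bounds for axis 0 with size 0
```

```bash
python3 - <<'E'
from h import *
up=np.array([-.861,-.218,.46]);n=np.array([.446,.113,.888]);yc=np.cross(n,up);fc=np.array([.5866,.001,.0612])
cur=[read_camera("side") for _ in range(4)]
for lab,cs in (("old",[dict(np.load("side0.npz"))]*1),("now",cur)):
    L=[]
    for c in cs:
        d=cloud(c)-fc; a,b,h=[1000*(d@v) for v in(up,yc,n)]
        def ext(m,q): return np.percentile(q[m],[1,99]).round(1)
        print(lab,"face(+b strip) a",ext((b>28)&(b<42)&(abs(h-2)<2.5)&(abs(a)<60),a),
          "face b (a -35..35)",ext((abs(a)<35)&(abs(h-1.5)<3)&(abs(b)<50),b), "tight top h",np.median(h[(abs(a)<30)&(b>30)&(b<40)&(abs(h)<6)]).round(1))
        if lab=="now":
            s=(abs(h-12)<2)&(abs(b)<35)
            print("   sole a |b|11-23",ext(s&(abs(b-2)>12)&(abs(b-2)<22)&(abs(a)<60),a),"tongue end",ext(s&(abs(b-2)<8)&(a<-30)&(a>-80),a),"sole b",ext(s&(abs(a)<36),b),
              "rib b",ext((abs(h-47)<2)&(abs(a)<35)&(abs(b)<20),b),"rib a",ext((abs(h-47)<3)&(abs(a)<45)&(abs(b)<12),a))
E
```

```text
old face(+b strip) a [-44.6  44.8] face b (a -35..35) [-41.2  49.1] tight top h 1.6
now face(+b strip) a [-44.6  44.7] face b (a -35..35) [22.7 49.6] tight top h 1.9
   sole a |b|11-23 [-53.1  44.2] tongue end [-60.5 -31.2] sole b [-22.9  30.1] rib b [-15.9  19.6] rib a [-22.7  29.2]
now face(+b strip) a [-47.5  45. ] face b (a -35..35) [18.7 48.4] tight top h 2.0
   sole a |b|11-23 [-47.9  44. ] tongue end [-58.6 -34.3] sole b [-20.8  28.9] rib b [-13.6  19.6] rib a [-22.3  29.3]
now face(+b strip) a [-42.4  45.7] face b (a -35..35) [-26.9  49.5] tight top h 1.7
   sole a |b|11-23 [-38.6  43.6] tongue end [-59.  -33.3] sole b [-21.6  29.7] rib b [-15.2  19.7] rib a [-20.4  29. ]
now face(+b strip) a [-45.   43.9] face b (a -35..35) [-24.7  49.2] tight top h 1.7
   sole a |b|11-23 [-46.1  43.2] tongue end [-61.8 -34.9] sole b [-16.4  29.9] rib b [-10.9  18.8] rib a [-22.7  30.9]
```

Measured against the face, the slide is flush and laterally centred but sits about 4 mm too far uphill. I'll drag it downhill by that much.

```bash
python3 -m crank '[[[1,0,0.5],0,255],[[2,0,1],0,255],[[3.5,0,2],0,255],[[4.5,0,2.5],0,255],[[4.5,0,2.5],0,255],[[4.5,0,2.5],0,255]]'; cat > meas.py <<'E'
from h import *
go(605.8,5,71.3,14.2)
up=np.array([-.861,-.218,.46]);n=np.array([.446,.113,.888]);yc=np.cross(n,up);fc=np.array([.5866,.001,.0612])
def ext(m,q): return np.percentile(q[m],[1,99]).round(1)
L=[]
for _ in range(3):
    d=cloud(read_camera("side"))-fc; a,b,h=[1000*(d@v) for v in(up,yc,n)]; s=(abs(h-12)<2)&(abs(b)<35)
    m=(abs(a)<34)&(b>15)&(b<27)&(h>5)&(h<15); k=np.polyfit(a[m],h[m],1); m2=(abs(a)<40)&(b>31)&(b<42)&(abs(h)<5); k2=np.polyfit(a[m2],h[m2],1)
    L.append(np.r_[ext(s&(b>15)&(b<26)&(abs(a)<60),a),ext(s&(abs(b-4)<8)&(a<-30)&(a>-80),a)[0],ext(s&(abs(a)<36),b),ext((abs(h-47)<3)&(abs(a)<45)&(abs(b)<12),a),np.degrees(k[0]-k2[0]),k[1]-k2[1]])
print("sole a lo hi, tongue, b lo hi, rib a lo hi, rel tilt, rel h:",np.median(L,0).round(1))
E
python3 meas.py
```

```text
time: 22.6
eef_pos: [0.6066, 0.0057, 0.0706]
tcp_rot: [0.992, 0.122, 0.0, 0.0]
contact_force: [1.4, -0.2, 4.7]
opening: 0.204
finger_force: 28.8
t 22.6 at [606.6   5.7  70.6] az 14.0 shift [-0.9  0.4 -0.7] yaw -0.2 F [ 1.4 -0.2  4.7] q6 1.17 open 0.2 ff 28.8
sole a lo hi, tongue, b lo hi, rib a lo hi, rel tilt, rel h: [-39.7  37.8 -64.7 -21.6  29.6 -28.1  25.   -1.5   8.4]
```

```bash
python3 -m crank '[[[-0.5,0,1],0,255],[[-1,0,2],0,255],[[-1,0,2],0,255],[[-1,0,2],0,255]]'; python3 meas.py; python3 -c "
from plant import *; print(get_state()['wrist_torque'])"
```

```text
time: 23.15
eef_pos: [0.6068, 0.0056, 0.0704]
tcp_rot: [0.993, 0.122, 0.002, -0.0]
contact_force: [1.2, 1.9, 10.4]
opening: 0.205
finger_force: 29.6
t 23.15 at [606.8   5.6  70.4] az 14.0 shift [-1.2  0.4 -0.9] yaw -0.2 F [ 1.2  1.9 10.4] q6 1.17 open 0.21 ff 29.6
sole a lo hi, tongue, b lo hi, rib a lo hi, rel tilt, rel h: [-40.   38.4 -62.3 -22.7  28.4 -29.9  24.6  -0.5   8.4]
[0.19096808 0.13847278 0.05388419]
```

```bash
python3 -m crank '[[[0,0,-0.5],0,255],[[0,0,-0.5],0,255],[[0,0,-0.5],0,255],[[0,0,-0.5],0,255],[[0,0,-0.5],0,255],[[0,0,-0.5],0,255]]'; python3 meas.py; python3 - <<'E'
from h import *
c=read_camera("side"); P=cloud(c)
m=(np.hypot(P[...,0]-.5,P[...,1]+.276)<.03)&(abs(P[...,2]-.050)<.004); print(m.sum(),P[m].mean(0))
go(605.8,5,71.3,14.2)
cv2.imwrite('pics/p6.png',cv2.resize(c['frame'][120:230,280:400],None,fx=5,fy=5,interpolation=2))
E
```

```text
time: 23.9
eef_pos: [0.6069, 0.0056, 0.0705]
tcp_rot: [0.993, 0.122, 0.002, 0.0]
contact_force: [2.5, 2.1, 8.4]
opening: 0.202
finger_force: 29.3
t 23.9 at [606.9   5.6  70.5] az 14.0 shift [-1.2  0.3 -0.8] yaw -0.2 F [2.5 2.1 8.4] q6 1.17 open 0.2 ff 29.3
sole a lo hi, tongue, b lo hi, rib a lo hi, rel tilt, rel h: [-40.5  38.1 -65.4 -22.1  29.6 -30.2  24.4  -0.1   8.2]
170 [ 0.5005335  -0.27869328  0.04972313]
t 24.1 at [606.8   5.6  70.5] az 14.0 shift [-1.2  0.4 -0.8] yaw -0.2 F [1.4 1.7 7.8] q6 1.17 open 0.21 ff 29.3
```

View pics/p6.png

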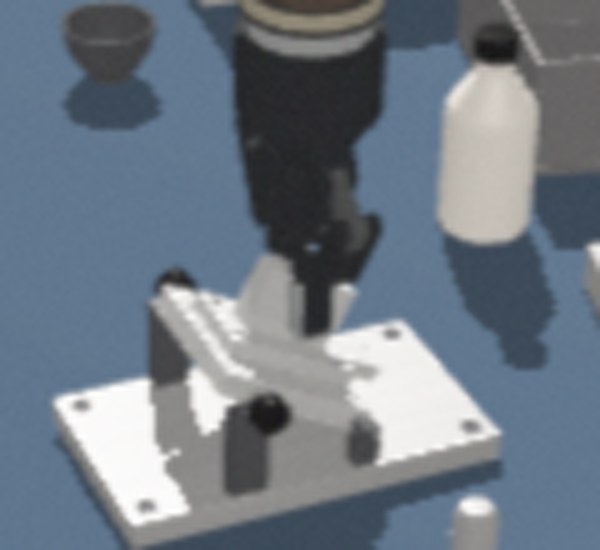

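The slide lies flush on the face with its tongue at (370,370) over the low edge, pressed with about 10 N and centred within 2 mm. Handing in.

```bash
python3 -c "
from plant import ctrl; print(ctrl.sign_off())"
```

```text
the job is handed in; nothing more can be done
None
```

The job is handed in at about 24 s, with no verdict shown: the stop block stands in the empty tray pocket with its tab pointing like the other two, and the tongued slide is still gripped, pressed flush on the face at about 10 N, tongue downhill and about 1–2 mm downhill of centre.

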